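Hang the pail on the two-pronged hook at a shoe repair stall

TASK

Clear the cobbler's bench: swing the pail's flat-lying bail upright while the pail stays standing on the bench, then lift the pail by its bail and hang it on the two-pronged hook, the bail's bar resting in the seats of both prongs with the wooden grip between them. Do not tip the pail, lower it gently until the hook takes its weight (do not drop it on), leave the other things on the bench alone, and let go.

Things in the scene. Friction and masses are not known exactly. Their poses are not given: they have to be found in the camera images.
- pail: small round empty galvanised pail standing on the bench: 85 mm high, 122 mm across its rolled rim, 104 mm across its foot, 0.5 to 0.85 kg with its bail. Origin at the centre of its underside, z up, y along the line through its two bail ears.
- pail_axis (a point): middle of the line through the pail's ears, the bail's swing axis: 70 mm above the pail's underside, on the pail's centre line; its y axis is the swing axis. The bail is a stiff U of 7 mm dark steel wire, 134 mm wide between its legs' centres, about 70 g, its straight cross-bar 110 mm from the swing axis and parallel to it.
- bail_grip (a point): middle of the wooden hand grip on the bail's cross-bar (grip: cylinder 16 mm across, 36 mm long, fixed to the bar; bar 104 mm long). y along the bar, z from swing axis to bar. At the start the bail lies flat and level to the pail's -x side, roughly towards the robot, the bar 70 mm above the bench; 41 mm is free between rim and grip.
- bail (a joint): bail angle, rad: 0 upright, +1.57 flat to the pail's -x side (start), -1.57 flat to +x. The ears rub (0.02 N m): left within 0.35 rad of upright it stays up, further over it falls flat. The grip does not roll freely in pinching fingers: swung without turning the fingers along, a pinched bail tips the pail. Turn with it, or push it from outside, up first.
- stand: hook stand, fixed to the bench. Origin: the point of the bench top right below the middle of the hook's seat; z up. Two parallel dark steel prongs (10 mm round bar, at y = +34 and -34 mm) reach from the post towards its -x. Hung up, the bail's bar lies across both prongs along the stand's y, the wooden grip between them; the pail then clears the bench by 23 to 54 mm.
- prong_tips (a point): point on the bench right below the middle between the prongs' upturned tips, 34 mm from the stand's origin along its -x. The tips end 18 mm above the top of the seats. Each seat is level, 34 mm long (stand x from -18 to +16 mm); behind it the prong steps up 13 mm. The bar goes over the tips from the front, the prongs between the bail's legs; from the side the legs would strike them.
- post (a point): foot of the stand's post, on the bench, 118 mm from the stand's origin along its +x: 18 mm thick, 270 mm high, on a base plate 12 mm thick. The prongs' collar is clamped to it at a different height each time, which is not reported: the top of the seats lies 200 to 230 mm above the bench. Feel for it: lower the bar until the prongs take the weight.
- brush: bystander, leave alone: wooden shoe brush with black bristles, 150 x 46 x 42 mm, near the robot; origin at the centre of its underside
- tin_a: bystander, leave alone: flat round polish tin, 76 mm across, 26 mm high, towards the far side; origin at the centre of its underside
- tin_b: bystander, leave alone: another such tin, 76 mm across, 26 mm high, nearer the robot on its right; origin at the centre of its underside
- glue: bystander, leave alone: amber glass bottle with black cap, 52 mm across, 130 mm tall, beyond the pail; origin at the centre of its underside
- hammer: bystander, leave alone: hammer lying on the left side of the bench, about 260 mm long; beyond it on the left edge stands a bench grinder, 220 mm high
- shoe: bystander, leave alone: brown leather shoe, 260 x 80 x 92 mm, on the left beyond the hammer; origin at the centre of its underside
- rubber_sheet: bystander, leave alone: black rubber sole sheet with an offcut on it, 200 x 130 x 14 mm, far right

How it is judged:
By the outcome, as a careful person would: the job done as asked, in the order asked, and still so for the second after the job is handed in, with the robot touching nothing.
It also fails if it takes over 72 s, if anything falls off the work surface, if the arm or the gripper's body presses on something with over 40 N, if the wrist force passes 120 N, or if a joint passes its speed limit or range.

ROBOT

A 6-joint arm with a two-finger parallel gripper is mounted at the origin on the work surface. World frame = base frame: x ahead of the robot, y to its left, z up, the work surface at z = 0. Lengths are in m, angles in rad, forces in N, time in s.
With the tool pointing down it reaches from about 0.25 to 0.725 m from the base axis. Payload 4 kg.
Tool frame: the origin (TCP) lies on the centre line of the jaws, within the pads' length; the fingertips stand 17 mm ahead of it and the grasp point (between the pads) lies 2 mm behind it; z points along the fingers, y is the line along which they close (so a half turn about z gives the same grasp; the last joint's range is limited). The gripper opens to 85 mm and grips with 20 to 120 N. Pads are 22 mm wide; open, the fingers measure 114 mm over their backs; the gripper's body (76 mm by 85 mm) begins 54 mm behind the grasp point. The pads swing forward as they close: fully open they stand 13 mm farther back than shut.
Start: joints at [-1.208, 0.241, 0.005, 1.335, 0, 1.571], TCP at [0.177, -0.467, 0.248] pointing down, gripper open.
Joint ranges: [-2.72, 2.72], [-1.05, 1.87], [-1.09, 1.28], [-1.99, 2.15], [-1.42, 1.44], [-3.14, 3.14]. Speed limits (rad/s): [2.79, 2.79, 3.14, 3.14, 3.14, 3.14].

INTERFACE

Orientations are given as a unit quaternion [x, y, z, w].
In Python, from workcell import bot, camera, get_calibration gives the robot as it stands.
- The arm moves only by the tool apply_moves, never from a script. Its argument "steps" is a list of rows, each a list of 3 entries, a list of its own where there are three numbers: the shift along the tool's x, y, z as a fraction of full scale, then the turn, a rotation vector about the tool's x, y, z as a fraction of full scale, then the opening, from 0 (shut) to 1 (fully open). A call has exactly 8 rows; each row shifts and turns the commanded pose from where the row before left it, along the tool's axes as they then stand; what a row does not reach is not made up. Full scale, the value 1, is 20 cm for a shift and pi rad for a turn. A row lasts 1/12 s, in which the tool goes at most 41.7 mm and 7.16 degrees, less where a joint would pass 70% of its speed; a pose out of reach is approached as far as the arm can. A call with a number of a shift or a turn outside -1 to 1 is refused whole. A call with a gripper value outside its range is refused whole. The fingers move at their own pace and stop on an object; the grip force is fixed at half the most. Time passes only in rows, so rows that do not move let the fingers close, or fill a call up. It gives the time, the measured TCP pose, the force, the opening and the grip force at its end, in the units of the state.
- bot.get_obs(): the state, without advancing time (a new reading comes with each control period).
- camera(name): name is "side" or "top" or "wrist"; returns (picture, depth): 400x640x3 uint8, red, green, blue; 400x640 float32, m along the optical axis (not along the pixel's ray), 0 where there is no reading.
- get_calibration(name): a dict with "fov_y" (degrees; the focal length in pixels is half the picture's height over the tangent of half this angle, whatever the lens; pixels are square), "cx", "cy" (the principal point, pixels), "rvec" (rotation vector, rad) and "tvec" (3), from world to camera coordinates, as OpenCV has them. Camera axes: x right, y down, z forward; pixel columns grow to the right and rows downward; lengths in m; the calibration is good to about 2 mm. A picture is of the moment at which its call begins: read the wrist's pose just before it. get_calibration takes no time and is no camera call; for the wrist camera it gives the pose at the moment of the call.
- bot.job_done(): hands the job in; it is judged then, once.
The state is a dict: "clock": time; "joint_pos": joint angles; "joint_vel": joint speeds; "tau": joint torques, N m; "eef_pos": TCP position; "tool_rot": TCP orientation; "ft_force": force on the tool from outside, world axes, zero at the start; "ft_torque": the same for the moment, N m; "grip_width": finger opening in m; "grasp_force": force on a finger pad.
Only numpy, scipy, OpenCV 4.12 (cv2) and the standard library are available. Lean on these libraries where they do the work, as an engineer would, in place of code of your own. Each camera call takes 0.05 s, during which the arm holds its last target. There are 200 camera calls.

## Working session

There is one attempt and no reset: what is moved stays moved. The work goes in short steps, Python scripts to look and compute and a tool call to move; the robot and the scene stay as the last step left them, time stands still between calls to the robot, and variables do not carry over. Pictures are saved under pics/ and viewed, at most 10 in all, crops included, and the job is handed in when it is done.

Besides the shell and the picture viewer there is one more tool, called after ">>>" as name(argument=value, ...) on one line, values as JSON. apply_moves: Moves the arm, as the interface text tells. Its arguments: {"type":"object","properties":{"steps":{"type":"array"}},"required":["steps"]}

```bash
mkdir -p pics; ls
cat > h.py <<'E'
import numpy as np, cv2
from workcell import bot, camera, get_calibration
from scipy.spatial.transform import Rotation as R
def cal(n):
    c=get_calibration(n); f=200/np.tan(np.radians(c["fov_y"])/2)
    return f,c["cx"],c["cy"],R.from_rotvec(np.ravel(c["rvec"])).as_matrix(),np.ravel(c["tvec"])
def cloud(n):
    f,cx,cy,M,t=cal(n); im,d=camera(n)
    v,u=np.mgrid[:400,:640]
    P=np.stack([(u-cx)/f*d,(v-cy)/f*d,d],-1)
    W=(P-t)@M; W[d==0]=np.nan
    return im,d,W
E
python3 - <<'E'
from h import *
print(bot.get_obs())
for n in("top","side"):
    im,d,W=cloud(n); print(n,get_calibration(n),(d==0).mean(),-cal(n)[3].T@cal(n)[4])
    np.savez(n+"0.npz",im=im,d=d,W=W); cv2.imwrite(f"pics/{n}0.png",im[...,::-1])
E
```

```text
pics
{'clock': 0.0, 'joint_pos': array([-1.20800899e+00,  2.41439708e-01,  3.70520825e-03,  1.33518248e+00,
       -1.21383349e-05,  1.57082635e+00]), 'joint_vel': array([-0.00114298,  0.0022056 ,  0.00040457, -0.00100266,  0.00014114,
        0.00233123]), 'tau': array([ 8.84389174e-04, -3.72318435e+01,  2.52407616e+01,  1.71011867e-02,
        1.83558959e-04,  2.87619528e-07]), 'eef_pos': array([ 0.17722498, -0.46689697,  0.2473923 ]), 'tool_rot': array([ 9.83595384e-01,  1.80385689e-01, -1.97268411e-04, -1.04183047e-03]), 'ft_force': array([0.32891232, 0.21345444, 0.54239716]), 'ft_torque': array([-0.03572169, -0.02760603, -0.00777735]), 'grasp_force': 0.0, 'grip_width': 0.08537714201893468}
top {'fov_y': 46.294473294970594, 'cx': 322.2431682413765, 'cy': 200.53265102681917, 'rvec': array([ 2.12841454, -2.16540157,  0.14315099]), 'tvec': array([0.01877175, 0.57567874, 1.51618383])} 0.0040234375 [0.36075291 0.00213087 1.58127309]
side {'fov_y': 54.99337051732516, 'cx': 319.959551916633, 'cy': 201.0076825952007, 'rvec': array([ 0.87145526, -2.61858058,  0.99224772]), 'tvec': array([0.46891367, 0.344292  , 1.01480236])} 0.00385546875 [0.14367311 0.61676846 0.983461  ]
```

View pics/top0.png

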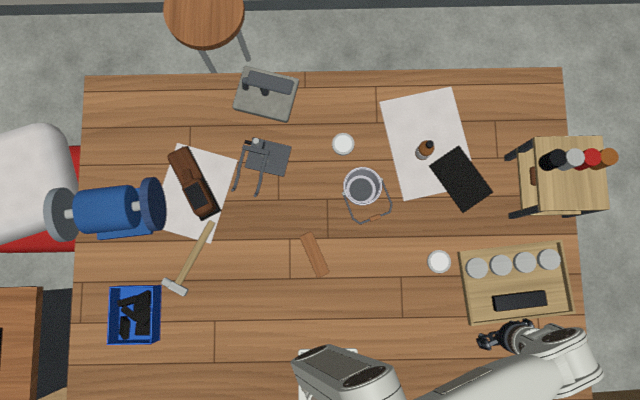

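View pics/side0.png

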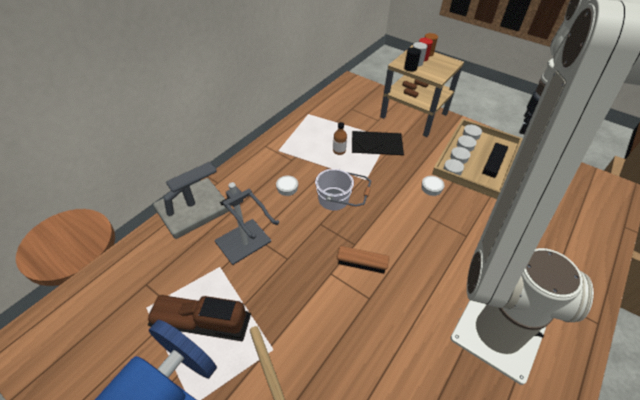

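Top view: the pail is at about (362,188), its bail's grip at (375,218). The prong tips are at (237,190) and (257,193), with the post near (255,145). Next I measure these using depth.

Run:
```python
from h import *
for n in("top","side"):
    z=np.load(n+"0.npz"); W=z["W"].reshape(-1,3); C=z["im"].reshape(-1,3).astype(int)
    X,Y,Z=W.T
    near=(abs(X-.39)<.16)&(abs(Y+.14)<.13)
    rim=near&(Z>.078)&(Z<.095); p=W[rim]
    c=None
    A=np.c_[2*p[:,:2],np.ones(len(p))]
    for _ in range(4):
        s=np.linalg.lstsq(A,(p[:,:2]**2).sum(1),rcond=None)[0]; r=np.sqrt(s[2]+s[0]**2+s[1]**2)
        e=abs(np.hypot(*(p[:,:2]-s[:2]).T)-r); k=e<max(.006,np.median(e)*2); p=p[k];A=A[k]
    print(n,"rim",s[:2],r,len(p),p[:,2].mean())
    dist=np.hypot(X-s[0],Y-s[1])
    b=near&(Z>.05)&(Z<.085)&(dist>.072)&(dist<.16); q=W[b]
    print(" bail n",b.sum(), "z",np.median(q[:,2]))
    far=q[np.hypot(*(q[:,:2]-s[:2]).T)>.085]; m=far.mean(0)
    # grip: brownish
    col=(C[:,0]-C[:,2]>40)&b; g=W[col]; print(" grip",col.sum(),g.mean(0),"bail mean",m)
    d=g.mean(0)[:2]-s[:2]; print(" dir deg",np.degrees(np.arctan2(d[1],d[0])),"len",np.hypot(*d))
    u,sv,vt=np.linalg.svd(g[:,:2]-g[:,:2].mean(0)); print(" grip axis deg",np.degrees(np.arctan2(vt[0,1],vt[0,0])))
    # stand
    st=(X>.25)&(X<.62)&(Y>.08)&(Y<.33)&(Z>.17)&(Z<.30); q=W[st]; print(" stand n",st.sum())
    for lo in np.arange(.17,.3,.01):
        k=(q[:,2]>=lo)&(q[:,2]<lo+.01)
        if k.any(): print("  z%.2f"%lo,k.sum(),q[k].min(0).round(3),q[k].max(0).round(3))
    np.save(n+"st.npy",q)
    im=z["im"]; a=(slice(120,210),slice(200,410)) if n=="top" else (slice(150,270),slice(190,400))
    cv2.imwrite(f"pics/{n}c.png",cv2.resize(im[a][...,::-1],None,fx=3.6,fy=3.6,interpolation=cv2.INTER_CUBIC))
```

```text
top rim [ 0.55529962 -0.12798325] 0.05341891978729621 15 0.08015784240020217
 bail n 23 z 0.07059669024060754
 grip 1 [ 0.53636742 -0.21371005  0.07304303] bail mean [ 0.53950395 -0.21291076  0.07086267]
 dir deg -102.45350251161753 len 0.08779244242983578
 grip axis deg 0.0
 stand n 115
  z0.21 2 [0.614 0.257 0.218] [0.617 0.263 0.219]
  z0.22 68 [0.576 0.184 0.221] [0.619 0.269 0.23 ]
  z0.23 24 [0.569 0.184 0.23 ] [0.619 0.268 0.239]
  z0.24 20 [0.564 0.199 0.24 ] [0.592 0.272 0.248]
  z0.25 1 [0.569 0.204 0.252] [0.569 0.204 0.252]
side rim [0. 0.] 0.0 0 nan
 bail n 0 z nan
 grip 0 [nan nan nan] bail mean [nan nan nan]
 dir deg nan len nan
 grip axis deg 0.0
 stand n 129
  z0.21 3 [0.59  0.198 0.219] [0.616 0.268 0.22 ]
  z0.22 87 [0.569 0.189 0.221] [0.619 0.274 0.23 ]
  z0.23 17 [0.565 0.206 0.23 ] [0.589 0.276 0.24 ]
  z0.24 22 [0.562 0.201 0.24 ] [0.59  0.275 0.245]
  return _methods._mean(a, axis=axis, dtype=dtype,
  ret = ret.dtype.type(ret / rcount)
<stdin>:12: RuntimeWarning: Mean of empty slice.
<stdin>:16: RuntimeWarning: Mean of empty slice.
  ret = um.true_divide(
<stdin>:18: RuntimeWarning: Mean of empty slice.
<stdin>:19: RuntimeWarning: Mean of empty slice.
<stdin>:20: RuntimeWarning: Mean of empty slice.
```

View pics/topc.png

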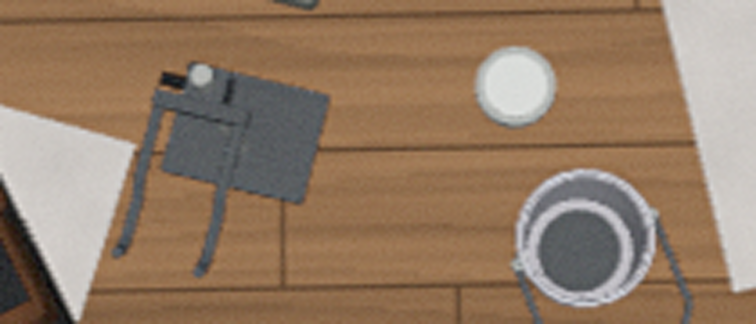

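The crop shows the pail rim centred near (585,238), its ears at (517,265) and (655,213), and the prong tips at (122,250) and (200,270). My search window was too close to the robot, because the pail is at x≈0.55. I'm re-measuring with the window moved.

```bash
python3 - <<'E' 2>/dev/null
from h import *
for n in("top","side"):
    z=np.load(n+"0.npz"); W=z["W"].reshape(-1,3); C=z["im"].reshape(-1,3).astype(int); X,Y,Z=W.T
    near=(X>.38)&(X<.64)&(Y>-.29)&(Y<-.05)
    p=W[near&(Z>.079)&(Z<.095)]; 
    s=np.array([.56,-.135])
    for _ in range(6):
        p2=p[abs(np.hypot(*(p[:,:2]-s).T)-.06)<(.02 if _<2 else .006)]
        A=np.c_[2*p2[:,:2],np.ones(len(p2))]
        q=np.linalg.lstsq(A,(p2[:,:2]**2).sum(1),rcond=None)[0]; s=q[:2]; r=np.sqrt(q[2]+s@s)
    print(n,"rim",s,r,len(p2),p2[:,2].mean())
    dist=np.hypot(X-s[0],Y-s[1])
    b=near&(Z>.055)&(Z<.09)&(dist>.068)&(dist<.15)
    g=b&(dist>.095)&(C[:,0]-C[:,2]>35)
    d=W[g].mean(0)-[*s,0]; print(" bail n",b.sum(),"grip",g.sum(),W[g].mean(0),W[g][:,2].max(),"dir",np.degrees(np.arctan2(d[1],d[0])),np.hypot(*d[:2]))
    o=W[b]; o=o[np.lexsort((o[:,0],))]; print(o[::max(1,len(o)//30)].round(3).tolist())
    f=near&(dist<.04); print(" glue/floor z",np.median(Z[f]))
    q=np.load(n+"st.npy") if 0 else W[(X>.40)&(X<.70)&(Y>.08)&(Y<.36)&(Z>.17)&(Z<.32)]
    for lo in np.arange(q[:,0].min(),q[:,0].max(),.008):
        k=q[(q[:,0]>=lo)&(q[:,0]<lo+.008)]; k=k[np.argsort(k[:,1])]
        print("  x%.3f"%lo,[(round(a[:,1].mean(),3),round(np.percentile(a[:,2],90),3),len(a)) for a in np.split(k,np.where(np.diff(k[:,1])>.012)[0]+1)])
E
```

```text
top rim [ 0.61602385 -0.12243074] 0.05827308760660212 146 0.08391012336120167
 bail n 240 grip 61 [ 0.51469615 -0.16103349  0.07409592] 0.08371977235623503 dir -159.1446912296783 0.10843189347939129
[[0.493, -0.112, 0.068], [0.499, -0.125, 0.071], [0.502, -0.128, 0.075], [0.503, -0.106, 0.068], [0.505, -0.129, 0.073], [0.507, -0.154, 0.079], [0.509, -0.142, 0.067], [0.511, -0.148, 0.078], [0.513, -0.09, 0.071], [0.514, -0.167, 0.076], [0.517, -0.17, 0.081], [0.518, -0.178, 0.067], [0.521, -0.178, 0.073], [0.523, -0.087, 0.07], [0.525, -0.185, 0.065], [0.527, -0.201, 0.068], [0.53, -0.201, 0.07], [0.536, -0.084, 0.067], [0.542, -0.081, 0.074], [0.547, -0.211, 0.071], [0.553, -0.218, 0.073], [0.559, -0.215, 0.072], [0.563, -0.212, 0.07], [0.569, -0.212, 0.074], [0.576, -0.205, 0.074], [0.583, -0.063, 0.065], [0.592, -0.203, 0.073], [0.599, -0.203, 0.07], [0.612, -0.197, 0.073], [0.622, -0.191, 0.074]]
 glue/floor z 0.009234360778792403
  x0.564 [(np.float64(0.201), np.float64(0.246), 11)]
  x0.572 [(np.float64(0.2), np.float64(0.235), 8)]
  x0.580 [(np.float64(0.198), np.float64(0.23),
[... 3503 characters left out ...]
(0.183), np.float64(0.239), 9), (np.float64(0.254), np.float64(0.239), 8)]
  x0.658 [(np.float64(0.182), np.float64(0.239), 11), (np.float64(0.252), np.float64(0.238), 13)]
  x0.666 [(np.float64(0.18), np.float64(0.239), 10), (np.float64(0.25), np.float64(0.239), 10)]
  x0.674 [(np.float64(0.178), np.float64(0.238), 10), (np.float64(0.248), np.float64(0.239), 10)]
  x0.682 [(np.float64(0.176), np.float64(0.241), 13), (np.float64(0.246), np.float64(0.239), 11)]
  x0.690 [(np.float64(0.19), np.float64(0.242), 63), (np.float64(0.243), np.float64(0.239), 10)]
  x0.698 [(np.float64(0.182), np.float64(0.242), 3), (np.float64(0.21), np.float64(0.241), 10), (np.float64(0.243), np.float64(0.239), 4)]
```

Here is what I measured, checked against the sizes given:
- **Pail:** centre (0.616, -0.120), yaw about 20°, rim at 0.084 m.
- **Grip:** about (0.513, -0.158, 0.07).
- **Stand:** seat origin about (0.609, 0.228), yaw about -15°, seat top about 0.227 m. Where the prongs step up agrees with this.

The plan is to push the bail up with the closed fingers, tilted 45°, and then regrasp with the tool pointing down. First I move to a staging point.

>>> apply_moves(steps=[[[0.15,-0.085,0],[0,0,0],0],[[0.15,-0.085,0],[0,0,0],0],[[0.15,-0.085,0],[0,0,0],0],[[0.15,-0.085,0],[0,0,0],0],[[0.15,-0.085,0],[0,0,0],0],[[0.15,-0.085,0],[0,0,0],0],[[0.15,-0.085,0],[0,0,0],0],[[0.15,-0.085,0],[0,0,0],0]])

```text
clock: 0.77
eef_pos: [0.3541, -0.2535, 0.248]
tool_rot: [0.984, 0.18, -0.0, -0.0]
ft_force: [0.9, -1.6, -0.2]
grip_width: -0.0001
grasp_force: 0.0
```

>>> apply_moves(steps=[[[0.15,-0.085,0],[0,0,0],0],[[0.15,-0.085,0],[0,0,0],0],[[0,0,0],[0,0,-0.0381],0],[[0,0,0],[0,0,-0.0381],0],[[0,0,0],[0,0,-0.0381],0],[[0,0,0],[0,0,-0.0381],0],[[0,0,0],[0,0,-0.0381],0],[[0,0,0],[0,0,-0.0381],0]])

```text
clock: 1.43
eef_pos: [0.3973, -0.2018, 0.2478]
tool_rot: [0.856, 0.517, -0.0, -0.0]
ft_force: [-0.1, 0.3, -0.3]
grip_width: -0.0002
grasp_force: 0.0
```

>>> apply_moves(steps=[[[0,0,0],[0,0,-0.0381],0],[[0,0,0],[0,0,-0.0381],0],[[0,0,0],[0,0,-0.0381],0],[[0,0,0],[0,0,-0.0381],0],[[0,0,0],[0,0,-0.0381],0],[[0,0,0],[0,0,-0.0381],0],[[0,0,0],[0,0,-0.0381],0],[[0,0,0],[0,0,0],0]])

```text
clock: 2.1
eef_pos: [0.3973, -0.2019, 0.2479]
tool_rot: [0.573, 0.819, -0.0, -0.001]
ft_force: [0.4, -0.4, -0.6]
grip_width: 0.0002
grasp_force: 0.0
```

>>> apply_moves(steps=[[[0,0,0],[-0.0357,0,0],0],[[0,0,0],[-0.0357,0,0],0],[[0,0,0],[-0.0357,0,0],0],[[0,0,0],[-0.0357,0,0],0],[[0,0,0],[-0.0357,0,0],0],[[0,0,0],[-0.0357,0,0],0],[[0,0,0],[-0.0357,0,0],0],[[0,0,0],[0,0,0],0]])

```text
clock: 2.77
eef_pos: [0.3943, -0.2011, 0.2449]
tool_rot: [0.534, 0.754, 0.315, 0.217]
ft_force: [-0.3, 0.8, -0.8]
grip_width: -0.0001
grasp_force: 0.0
```

```bash
cat >> h.py <<'E'
def st():
    o=bot.get_obs(); r=R.from_quat(o["tool_rot"]).as_matrix()
    print("t%.2f"%o["clock"],"pos",o["eef_pos"].round(4),"q",o["joint_pos"].round(2),"F",o["ft_force"].round(2),"T",o["ft_torque"].round(2),"w",round(float(o["grip_width"]),4),"gf",round(float(o["grasp_force"]),1))
    print(" x",r[:,0].round(3),"y",r[:,1].round(3),"z",r[:,2].round(3)); return o,r
def to(g):
    o,r=st(); d=(r.T@(np.array(g)-o["eef_pos"]))/.2
    print(" frac",d.round(3),"len",np.linalg.norm(d)*.2)
E
python3 -c "
from h import *
P=np.array([.5127,-.1576,.07]); x=np.array([.94,.342,0]);z=np.array([0,0,1])
T=P-.0138*x-.018*z; print(T); to(T)"
```

```text
[ 0.499728  -0.1623196  0.052    ]
t2.77 pos [ 0.3943 -0.2011  0.2449] q [-0.92 -0.07 -0.59  0.77  0.74  0.42] F [-0.29  0.84 -0.8 ] T [-0.22  0.73  0.02] w -0.0001 gf 0.0
 x [-0.334  0.942  0.009] y [0.669 0.231 0.706] z [ 0.664  0.242 -0.708]
 frac [-0.002 -0.284  1.079] len 0.2231720665812198
```

>>> apply_moves(steps=[[[0,-0.15,0],[0,0,0],0],[[0,-0.16,0],[0,0,0],0],[[0,0,0.18],[0,0,0],0],[[0,0,0.18],[0,0,0],0],[[0,0,0.18],[0,0,0],0],[[0,0,0.15],[0,0,0],0],[[0,0,0.1],[0,0,0],0],[[0,0,0],[0,0,0],0]])

```text
clock: 3.43
eef_pos: [0.4624, -0.177, 0.09]
tool_rot: [0.531, 0.757, 0.313, 0.217]
ft_force: [-0.8, -0.1, -0.1]
grip_width: -0.0002
grasp_force: 0.0
```

```bash
python3 -c "
from h import *
to([.4997,-.1623,.052])
im,_=camera('side'); im=im[130:250,290:430]; cv2.imwrite('pics/s1.png',cv2.resize(im[...,::-1],None,fx=5,fy=5,interpolation=2))"
```

```text
t3.43 pos [ 0.4624 -0.177   0.09  ] q [-0.74  0.25 -0.79  0.1   0.67  0.64] F [-0.76 -0.09 -0.05] T [-0.26  0.65  0.  ] w -0.0002 gf 0.0
 x [-0.343  0.939  0.005] y [0.668 0.24  0.704] z [ 0.66   0.244 -0.71 ]
 frac [0.004 0.008 0.276] len 0.055275921918695736
```

View pics/s1.png

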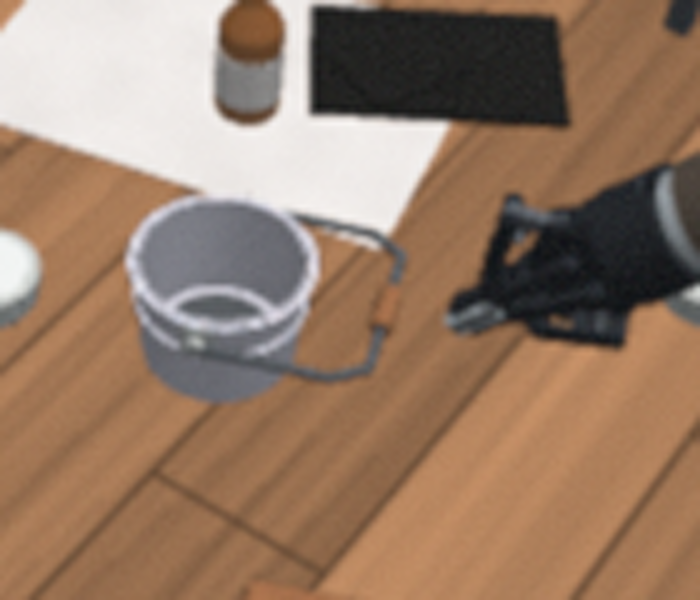

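The fingers are aimed at the underside of the grip, which is at about (385,305) with the fingertips at (450,320). I slide them under it and begin the arc.

>>> apply_moves(steps=[[[0,0,0.1],[0,0,0],0],[[0,0,0.1],[0,0,0],0],[[0,0,0.076],[0,0,0],0],[[0,0,0],[0,0,0],0],[[0,0.04,-0.036],[0,0,0],0],[[0,0.043,-0.032],[0,0,0],0],[[0,0.046,-0.028],[0,0,0],0],[[0,0,0],[0,0,0],0]])

```text
clock: 4.15
eef_pos: [0.5034, -0.1654, 0.0885]
tool_rot: [0.53, 0.756, 0.313, 0.221]
ft_force: [-0.3, -0.3, -0.1]
grip_width: 0.0001
grasp_force: 0.3
```

```bash
python3 -c "
from h import *
to([.4997,-.1623,.052])
im,_=camera('side'); im=im[130:250,290:430]; cv2.imwrite('pics/s2.png',cv2.resize(im[...,::-1],None,fx=5,fy=5,interpolation=2))"
```

```text
t4.15 pos [ 0.5034 -0.1654  0.0885] q [-0.64  0.28 -0.76  0.02  0.63  0.75] F [-0.32 -0.3  -0.14] T [-0.21  0.75  0.06] w 0.0001 gf 0.3
 x [-0.34   0.94  -0.003] y [0.663 0.242 0.708] z [ 0.667  0.239 -0.706]
 frac [ 0.021 -0.138  0.12 ] len 0.03680322712149311
```

View pics/s2.png

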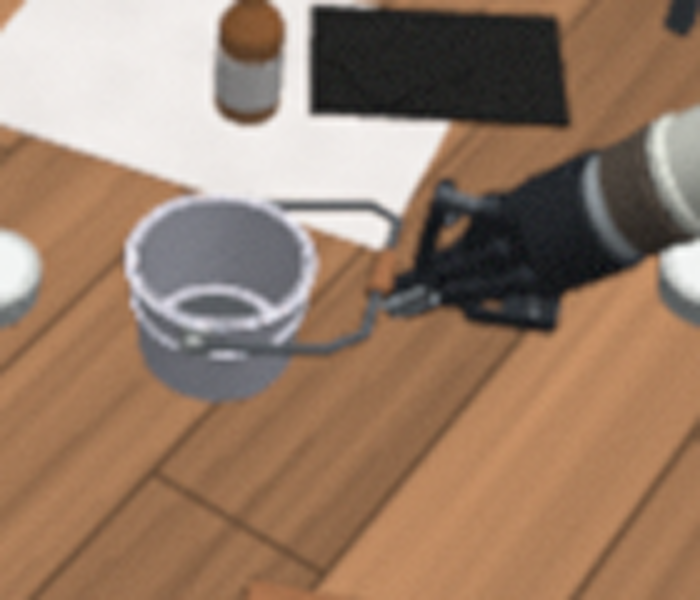

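The bail has started to lift, and its bar is now near (383,272). The fingertips only just reach under it, so I push in another 10 mm and continue the arc.

>>> apply_moves(steps=[[[0.01,0,0.05],[0,0,0],0],[[0,0.049,-0.02],[0,0,0],0],[[0,0.051,-0.018],[0,0,0],0],[[0,0.052,-0.013],[0,0,0],0],[[0,0.053,-0.008],[0,0,0],0],[[0,0.054,-0.003],[0,0,0],0],[[0,0.054,0.003],[0,0,0],0],[[0,0,0],[0,0,0],0]])

```text
clock: 4.87
eef_pos: [0.5448, -0.1478, 0.1339]
tool_rot: [0.529, 0.757, 0.314, 0.222]
ft_force: [-0.8, -0.3, -0.6]
grip_width: -0.0003
grasp_force: 0.1
```

```bash
cat >> h.py <<'E'
def bail(n="side"):
    im,d,W=cloud(n); im=im.astype(int); X,Y,Z=np.moveaxis(W,-1,0)
    # grip: brown, well above bench, near pail
    m=(im[...,0]-im[...,2]>35)&(Z>.075)&(X>.46)&(X<.72)&(Y>-.24)&(Y<-.04)
    if m.sum()<4: print("no grip",m.sum()); return
    p=W[m]; p=p[np.linalg.norm(p-np.median(p,0),axis=1)<.04]; c=p.mean(0); r=c-[.616,-.12,.07]
    u=r@[.94,.342,0]; print(n,"grip",len(p),c.round(4),"along x'",round(u,4),"z",round(r[2],4),"bail deg from upright",np.degrees(np.arctan2(-u,r[2])).round(1),"R",np.hypot(u,r[2]).round(4))
E
python3 -c "
from h import *
st(); bail('side'); bail('top')"
```

```text
t4.87 pos [ 0.5448 -0.1478  0.1339] q [-0.55  0.22 -0.67  0.11  0.59  0.84] F [-0.82 -0.32 -0.56] T [-0.27  0.64 -0.03] w -0.0003 gf 0.1
 x [-0.342  0.94  -0.004] y [0.661 0.244 0.71 ] z [ 0.668  0.24  -0.705]
side grip 51 [ 0.548  -0.1418  0.1537] along x' -0.0714 z 0.0837 bail deg from upright 40.4 R 0.11
top grip 58 [ 0.5501 -0.1456  0.1603] along x' -0.0707 z 0.0903 bail deg from upright 38.1 R 0.1147
```

>>> apply_moves(steps=[[[0,0.053,0.008],[0,0,0],0],[[0,0.052,0.013],[0,0,0],0],[[0,0.051,0.018],[0,0,0],0],[[0,0.049,0.023],[0,0,0],0],[[0,0.035,0.021],[0,0,0],0],[[0,0.022,0.016],[0,0,0],0],[[0,0.01,0.008],[0,0,0],0],[[0,0,0],[0,0,0],0]])

```text
clock: 5.63
eef_pos: [0.5931, -0.1287, 0.1543]
tool_rot: [0.53, 0.757, 0.313, 0.219]
ft_force: [0.4, 0.7, 0.5]
grip_width: -0.0
grasp_force: 0.0
```

```bash
python3 -c "
from h import *
st(); bail('side'); bail('top')"
```

```text
t5.63 pos [ 0.5931 -0.1287  0.1543] q [-0.46  0.24 -0.58  0.15  0.54  0.94] F [0.35 0.69 0.48] T [-0.27  0.65 -0.  ] w -0.0 gf 0.0
 x [-0.342  0.94   0.   ] y [0.665 0.242 0.707] z [ 0.664  0.242 -0.707]
side grip 38 [ 0.5977 -0.1237  0.1842] along x' -0.0185 z 0.1142 bail deg from upright 9.2 R 0.1157
top grip 51 [ 0.5997 -0.1265  0.1842] along x' -0.0175 z 0.1142 bail deg from upright 8.7 R 0.1156
```

>>> apply_moves(steps=[[[0,0.015,0.015],[0,0,0],0],[[0,0.015,0.015],[0,0,0],0],[[0,0.012,0.012],[0,0,0],0],[[0,0,0],[0,0,0],0],[[0,0,0],[0,0,0],0],[[0,-0.02,-0.02],[0,0,0],0],[[0,-0.05,-0.05],[0,0,0],0],[[0,0,0],[0,0,0],0]])

```text
clock: 6.4
eef_pos: [0.5824, -0.1321, 0.1532]
tool_rot: [0.532, 0.756, 0.313, 0.218]
ft_force: [-1.0, -0.1, -0.2]
grip_width: -0.0001
grasp_force: 0.0
```

```bash
python3 -c "
from h import *
st(); bail('side'); bail('top')"
```

```text
t6.40 pos [ 0.5824 -0.1321  0.1532] q [-0.47  0.23 -0.59  0.16  0.54  0.92] F [-1.02 -0.09 -0.21] T [-0.25  0.7   0.08] w -0.0001 gf 0.0
 x [-0.34   0.941  0.002] y [0.668 0.239 0.705] z [ 0.663  0.241 -0.709]
side grip 40 [ 0.609  -0.1243  0.1825] along x' -0.0081 z 0.1125 bail deg from upright 4.1 R 0.1128
top grip 55 [ 0.6085 -0.1236  0.1851] along x' -0.0083 z 0.1151 bail deg from upright 4.1 R 0.1154
```

>>> apply_moves(steps=[[[0,-0.1,-0.1],[0,0,0],0],[[0,-0.1,-0.1],[0,0,0],0],[[0,-0.1,-0.1],[0,0,0],0],[[0,0,0],[0.0357,0,0],0],[[0,0,0],[0.0357,0,0],0],[[0,0,0],[0.0357,0,0],0],[[0,0,0],[0.0357,0,0],0],[[0,0,0],[0.0357,0,0],0]])

```text
clock: 7.17
eef_pos: [0.5056, -0.1617, 0.1562]
tool_rot: [0.571, 0.814, 0.09, 0.065]
ft_force: [1.2, 0.7, -1.1]
grip_width: -0.0003
grasp_force: 0.0
```

>>> apply_moves(steps=[[[0,0,0],[0.0357,0,0],0],[[0,0,0],[0.0357,0,0],0],[[0,0,-0.17],[0,0,0],1],[[0,0,-0.17],[0,0,0],1],[[0,0,-0.17],[0,0,0],1],[[0,0,-0.05],[0,0,0],1],[[0,0,0],[0,0,0],1],[[0,0,0],[0,0,0],1]])

```text
clock: 7.83
eef_pos: [0.5056, -0.161, 0.2665]
tool_rot: [0.574, 0.819, 0.0, 0.001]
ft_force: [-1.0, -0.3, -0.4]
grip_width: 0.0721
grasp_force: 0.0
```

```bash
python3 -c "
from h import *
bail('side'); bail('top'); to([.609,-.1235,.179])"
```

```text
side grip 24 [ 0.5526 -0.135   0.3436] along x' -0.0648 z 0.2736 bail deg from upright 13.3 R 0.2811
top grip 55 [ 0.6084 -0.1237  0.1853] along x' -0.0085 z 0.1153 bail deg from upright 4.2 R 0.1156
t7.93 pos [ 0.5044 -0.1606  0.2647] q [-0.31  0.3   0.12  1.4   0.    0.91] F [0.52 0.69 0.06] T [ 0.   -0.02 -0.05] w 0.0847 gf 0.0
 x [-0.341  0.94   0.002] y [ 0.94   0.341 -0.002] z [-0.003  0.001 -1.   ]
 frac [-0.004  0.556  0.427] len 0.14025496968584514
```

>>> apply_moves(steps=[[[0,0.139,0],[0,0,0],1],[[0,0.139,0],[0,0,0],1],[[0,0.139,0],[0,0,0],1],[[0,0.139,0],[0,0,0],1],[[0,0,0],[0,0,0],1],[[0,0,0.1],[0,0,0],1],[[0,0,0.1],[0,0,0],1],[[0,0,0],[0,0,0],1]])

```text
clock: 8.6
eef_pos: [0.6065, -0.1223, 0.2199]
tool_rot: [0.574, 0.819, -0.002, -0.005]
ft_force: [-0.7, -0.4, -1.1]
grip_width: 0.0854
grasp_force: 0.0
```

```bash
python3 -c "
from h import *
to([.609,-.1235,.179]); bail('top')
im,_=camera('wrist'); cv2.imwrite('pics/w1.png',im[...,::-1])"
```

```text
t8.60 pos [ 0.6065 -0.1223  0.2199] q [-0.2   0.5   0.31  1.39 -0.    1.02] F [-0.68 -0.39 -1.1 ] T [-0.02  0.07  0.03] w 0.0854 gf 0.0
 x [-0.341  0.94   0.006] y [ 0.94   0.341 -0.01 ] z [-0.011  0.002 -1.   ]
 frac [-0.011  0.012  0.205] len 0.04104166114068176
no grip 0
```

View pics/w1.png

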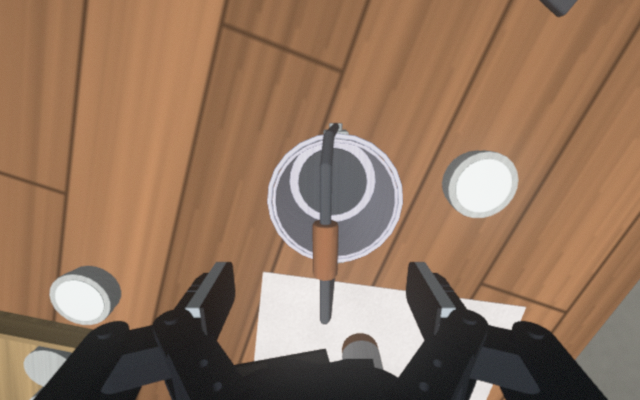

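The grip is centred between the open fingers, at column 325 against their middle of about 320, and the bar lines up with the pads. I descend and close.

>>> apply_moves(steps=[[[-0.01,0.01,0.1],[0,0,0],1],[[0,0,0.1],[0,0,0],1],[[0,0,0],[0,0,0],1],[[0,0,0],[0,0,0],0],[[0,0,0],[0,0,0],0],[[0,0,0],[0,0,0],0],[[0,0,0],[0,0,0],0],[[0,0,0],[0,0,0],0]])

```text
clock: 9.37
eef_pos: [0.613, -0.1242, 0.1877]
tool_rot: [0.574, 0.819, 0.0, 0.001]
ft_force: [-0.0, 0.2, 0.2]
grip_width: 0.0258
grasp_force: 0.0
```

>>> apply_moves(steps=[[[0,0,0],[0,0,0],0],[[0,0,0],[0,0,0],0],[[0,0,-0.01],[0,0,0],0],[[0,0,-0.01],[0,0,0],0],[[0,0,-0.01],[0,0,0],0],[[0,0,-0.02],[0,0,0],0],[[0,0,-0.02],[0,0,0],0],[[0,0,0],[0,0,0],0]])

```text
clock: 10.03
eef_pos: [0.6128, -0.1242, 0.2011]
tool_rot: [0.574, 0.819, 0.0, 0.0]
ft_force: [0.2, -0.5, -4.4]
grip_width: 0.0138
grasp_force: 58.6
```

```bash
python3 -c "
from h import *
st()
im,_=camera('side'); im=im[100:250,270:470]; cv2.imwrite('pics/s3.png',cv2.resize(im[...,::-1],None,fx=4,fy=4,interpolation=2))"
```

```text
t10.03 pos [ 0.6128 -0.1242  0.2011] q [-0.2   0.51  0.28  1.34  0.    1.02] F [ 0.23 -0.53 -4.44] T [-0.05 -0.    0.01] w 0.0138 gf 58.6
 x [-0.341  0.94  -0.   ] y [0.94  0.341 0.001] z [ 0.001 -0.    -1.   ]
```

View pics/s3.png

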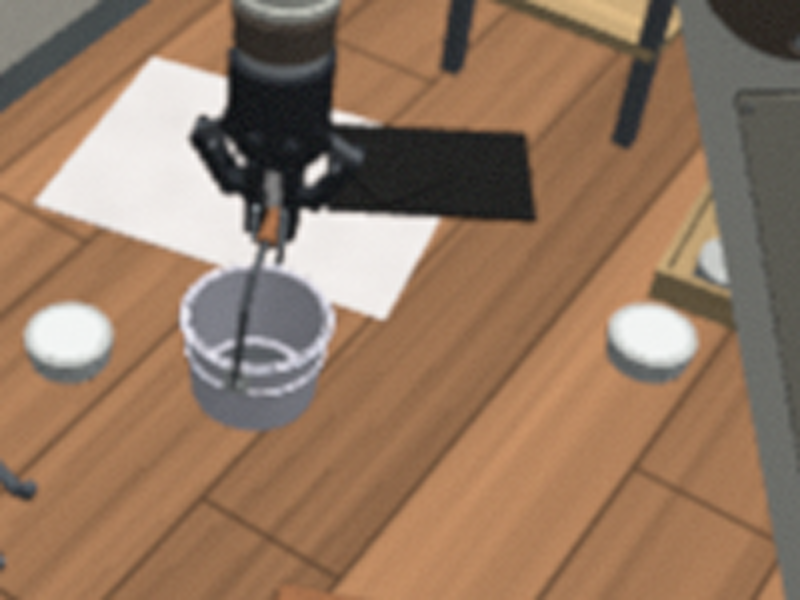

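The grip is pinched at a force of 58.6 and the pail still looks upright. Next I check whether it has actually lifted.

```bash
cat >> h.py <<'E'
def pail(c,n="side",zlo=.07,zhi=.35):
    im,d,W=cloud(n); im=im.astype(int); X,Y,Z=np.moveaxis(W,-1,0)
    lil=(im[...,2]-im[...,0]>4)&(abs(X-c[0])<.09)&(abs(Y-c[1])<.09)&(Z>zlo)&(Z<zhi)
    p=W[lil&(im.min(-1)>150)]
    if len(p)<10: print(n,"rim few",len(p)); return
    p=p[abs(p[:,2]-np.percentile(p[:,2],80))<.02]
    A=np.c_[p[:,:2]-c,np.ones(len(p))]; s=np.linalg.lstsq(A,p[:,2],rcond=None)[0]
    k=abs(A@s-p[:,2])<.005; s=np.linalg.lstsq(A[k],p[k,2],rcond=None)[0]
    print(n,"rim n",k.sum(),"ctr",p[k].mean(0).round(3),"z at c",s[2].round(4),"tilt deg",np.degrees(np.hypot(*s[:2])).round(1), s[:2].round(3))
E
python3 -c "
from h import *
st(); pail([.616,-.12]); pail([.616,-.12],'top')"
```

```text
t10.08 pos [ 0.6128 -0.1242  0.2009] q [-0.2   0.51  0.28  1.34 -0.    1.02] F [-0.15  0.81 -5.58] T [-0.05  0.01  0.01] w 0.0139 gf 58.6
 x [-0.341  0.94  -0.001] y [0.94  0.341 0.001] z [ 0.001 -0.    -1.   ]
side rim n 118 ctr [ 0.61  -0.114  0.095] z at c 0.0951 tilt deg 0.2 [-0.003  0.   ]
top rim n 28 ctr [ 0.623 -0.074  0.097] z at c 0.103 tilt deg 7.1 [-0.045 -0.115]
```

>>> apply_moves(steps=[[[0,0,0],[0,0,0],0],[[0,0,0],[0,0,0],0],[[0,0,-0.02],[0,0,0],0],[[0,0,-0.03],[0,0,0],0],[[0,0,-0.02],[0,0,0],0],[[0,0,0],[0,0,0],0],[[0,0,0],[0,0,0],0],[[0,0,0],[0,0,0],0]])

```text
clock: 10.85
eef_pos: [0.6125, -0.1241, 0.2145]
tool_rot: [0.574, 0.819, 0.0, 0.0]
ft_force: [0.1, -0.7, -6.0]
grip_width: 0.0133
grasp_force: 58.7
```

```bash
python3 -c "
from h import *
st(); pail([.616,-.12]); pail([.616,-.12],'top'); bail()"
```

```text
t10.85 pos [ 0.6125 -0.1241  0.2145] q [-0.2   0.51  0.31  1.37  0.    1.02] F [ 0.14 -0.65 -5.96] T [-0.03  0.07  0.  ] w 0.0133 gf 58.7
 x [-0.341  0.94  -0.   ] y [0.94  0.341 0.   ] z [ 0. -0. -1.]
side rim n 130 ctr [ 0.612 -0.114  0.108] z at c 0.1084 tilt deg 0.4 [-0.007 -0.001]
top rim n 28 ctr [ 0.629 -0.073  0.11 ] z at c 0.1057 tilt deg 5.3 [0.024 0.09 ]
side grip 34 [ 0.6089 -0.1174  0.2127] along x' -0.0058 z 0.1427 bail deg from upright 2.3 R 0.1428
```

The pail is off the bench by about 25 mm, level, and the rim is keeping pace with the TCP, so there is no slip. I keep lifting, and watch the grip width.

>>> apply_moves(steps=[[[0,0,-0.02],[0,0,0],0],[[0,0,-0.04],[0,0,0],0],[[0,0,-0.06],[0,0,0],0],[[0,0,-0.06],[0,0,0],0],[[0,0,-0.06],[0,0,0],0],[[0,0,-0.05],[0,0,0],0],[[0,0,-0.03],[0,0,0],0],[[0,0,-0.01],[0,0,0],0]])

```text
clock: 11.67
eef_pos: [0.6131, -0.1242, 0.2823]
tool_rot: [0.574, 0.819, 0.001, 0.001]
ft_force: [0.6, -0.4, -5.3]
grip_width: 0.0135
grasp_force: 58.8
```

```bash
python3 -c "
from h import *
st(); pail([.616,-.12]); S=np.array([.609,.228,0]);x=np.array([.966,-.259,0])
to(S-.115*x+[0,0,.285])"
```

```text
t11.67 pos [ 0.6131 -0.1242  0.2823] q [-0.2   0.49  0.46  1.53  0.    1.02] F [ 0.6  -0.4  -5.26] T [ 0.04  0.03 -0.05] w 0.0135 gf 58.8
 x [-0.341  0.94  -0.002] y [0.94  0.341 0.003] z [ 0.003 -0.001 -1.   ]
side rim n 143 ctr [ 0.61  -0.116  0.176] z at c 0.1764 tilt deg 0.2 [ 0.004 -0.002]
t11.72 pos [ 0.6129 -0.1242  0.2818] q [-0.2   0.49  0.46  1.53 -0.    1.02] F [ 0.35  0.46 -5.17] T [ 0.05 -0.02  0.02] w 0.0133 gf 58.7
 x [-0.341  0.94  -0.001] y [0.94  0.341 0.002] z [ 0.002 -0.    -1.   ]
 frac [ 1.992  0.111 -0.018] len 0.39896818374641657
```

The grip width is stable and the pail is level. I carry it over to the front of the hook.

>>> apply_moves(steps=[[[0.03,0.002,0],[0,0,0],0],[[0.06,0.004,0],[0,0,0],0],[[0.09,0.005,0],[0,0,0],0],[[0.11,0.006,0],[0,0,0],0],[[0.12,0.007,0],[0,0,0],0],[[0.12,0.007,0],[0,0,0],0],[[0.12,0.007,0],[0,0,0],0],[[0.12,0.007,0],[0,0,0],0]])

```text
clock: 12.38
eef_pos: [0.5668, 0.0258, 0.2795]
tool_rot: [0.574, 0.819, -0.0, -0.001]
ft_force: [0.1, 1.2, -5.3]
grip_width: 0.0134
grasp_force: 58.7
```

>>> apply_moves(steps=[[[0.12,0.007,0],[0,0,0],0],[[0.12,0.007,0],[0,0,0],0],[[0.12,0.007,0],[0,0,0],0],[[0.12,0.007,0],[0,0,0],0],[[0.12,0.007,0],[0,0,0],0],[[0.12,0.007,0],[0,0,0],0],[[0.12,0.007,0],[0,0,0],0],[[0.12,0.007,0],[0,0,0],0]])

```text
clock: 13.05
eef_pos: [0.5115, 0.2098, 0.2796]
tool_rot: [0.574, 0.819, -0.001, -0.001]
ft_force: [0.3, -0.2, -5.1]
grip_width: 0.0137
grasp_force: 58.7
```

>>> apply_moves(steps=[[[0.11,0.007,0],[0,0,0],0],[[0.08,0.003,0],[0,0,0],0],[[0.05,0,0],[0,0,0],0],[[0.02,0,0],[0,0,0],0],[[0,0,0],[0,0,0.008],0],[[0,0,0],[0,0,0.016],0],[[0,0,0],[0,0,0.018],0],[[0,0,0],[0,0,0.018],0]])

```text
clock: 13.72
eef_pos: [0.4973, 0.2569, 0.28]
tool_rot: [0.65, 0.76, -0.001, -0.0]
ft_force: [0.4, 0.6, -5.6]
grip_width: 0.0139
grasp_force: 58.7
```

>>> apply_moves(steps=[[[0,0,0],[0,0,0.018],0],[[0,0,0],[0,0,0.018],0],[[0,0,0],[0,0,0.018],0],[[0,0,0],[0,0,0.018],0],[[0,0,0],[0,0,0.018],0],[[0,0,0],[0,0,0.018],0],[[0,0,0],[0,0,0.018],0],[[0,0,0],[0,0,0.008],0]])

```text
clock: 14.38
eef_pos: [0.4974, 0.2567, 0.2801]
tool_rot: [0.794, 0.608, -0.001, 0.0]
ft_force: [0.7, 0.4, -4.8]
grip_width: 0.0137
grasp_force: 58.7
```

```bash
python3 -c "
from h import *
o,r=st(); print(np.degrees(np.arctan2(r[1,1],r[0,1])))
pail(o['eef_pos'][:2],zlo=.1)
S=np.array([.609,.228,0]);x=np.array([.966,-.259,0])
to(S+[0,0,.282])
# stand re-measured from side: prongs
for n in('side','top'):
  im,d,W=cloud(n); X,Y,Z=np.moveaxis(W,-1,0); L=W@x-S@x; M=(W-S)@np.array([.259,.966,0])
  for a in(-34,34):
    k=(abs(M-a/1000)<.014)&(Z>.17)&(Z<.26)&(L>-.05)&(L<.03)
    print(n,a,[(b,int((k&(abs(L-b/1000)<.004)).sum()),(np.nanmean(M[k&(abs(L-b/1000)<.004)])*1e3).round(1),(np.nanpercentile(Z[k&(abs(L-b/1000)<.004)],85)*1e3).round(1)) for b in range(-42,30,8) if (k&(abs(L-b/1000)<.004)).any()])
im,_=camera('side'); im=im[100:300,150:350]; cv2.imwrite('pics/s4.png',cv2.resize(im[...,::-1],None,fx=3,fy=3,interpolation=2))"
```

```text
t14.38 pos [0.4974 0.2567 0.2801] q [ 0.48  0.35  0.24  1.46 -0.    2.31] F [ 0.75  0.45 -4.8 ] T [0.01 0.03 0.04] w 0.0137 gf 58.7
 x [ 0.262  0.965 -0.001] y [ 0.965 -0.262 -0.   ] z [-0.001 -0.001 -1.   ]
-15.17582193090412
side rim n 236 ctr [0.478 0.262 0.175] z at c 0.1747 tilt deg 0.3 [-0.003  0.005]
t14.43 pos [0.4974 0.2567 0.28  ] q [ 0.48  0.35  0.24  1.46 -0.    2.31] F [ 0.24  0.76 -5.06] T [-0.03  0.06  0.01] w 0.0138 gf 58.7
 x [ 0.262  0.965 -0.001] y [ 0.965 -0.262 -0.   ] z [-0.001 -0.001 -1.   ]
 frac [ 0.007  0.576 -0.01 ] len 0.1152394359972968
side -34 []
side 34 [(-42, 4, np.float64(36.6), np.float64(242.4)), (-34, 15, np.float64(37.4), np.float64(242.9)), (-26, 4, np.float64(38.4), np.float64(236.0)), (-18, 7, np.float64(37.1), np.float64(227.0)), (-10, 13, np.float64(36.9), np.float64(225.8)), (-2, 8, np.float64(36.5), np.float64(226.0)), (6, 13, np.float64(36.6), np.float64(226.1)), (14, 14, np.float64(36.6), np.float64(229.5)), (22, 15, np.float64(37.2), np.float64(234.5))]
top -34 [(-34, 10, np.float64(-35.9), np.float64(244.3)), (-26, 8, np.float64(-36.0), np.float64(235.4)), (-18, 8, np.float64(-36.0), np.float64(232.9)), (-10, 10, np.float64(-35.3), np.float64(230.1)), (-2, 9, np.float64(-35.6), np.float64(227.6)), (6, 9, np.float64(-35.1), np.float64(226.3)), (14, 10, np.float64(-35.6), np.float64(230.1)), (22, 11, np.float64(-35.2), np.float64(234.8))]
top 34 [(-42, 1, np.float64(32.4), np.float64(242.7)), (-34, 9, np.float64(31.9), np.float64(244.2)), (-26, 10, np.float64(31.7), np.float64(237.1)), (-18, 9, np.float64(32.0), np.float64(230.6)), (-10, 8, np.float64(31.7), np.float64(230.5)), (-2, 10, np.float64(32.9), np.float64(229.0)), (6, 9, np.float64(32.5), np.float64(230.0)), (14, 8, np.float64(31.2), np.float64(229.1)), (22, 11, np.float64(32.5), np.float64(236.3))]
```

View pics/s4.png

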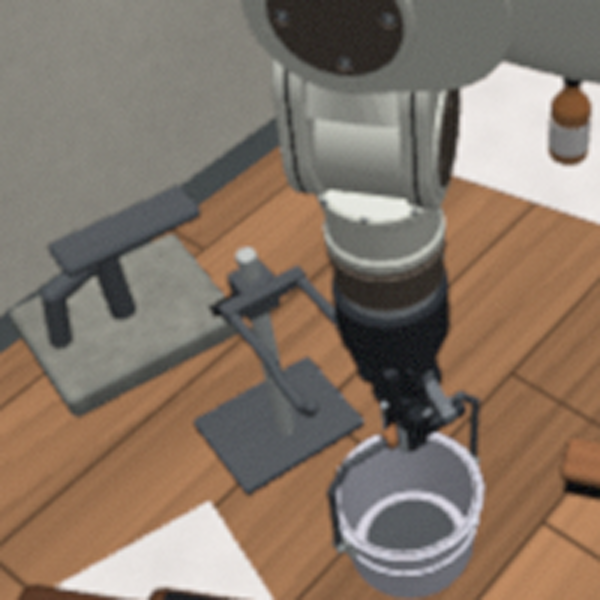

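The pail hangs level in front of the hook, with the left prong tip at (305,408) and the bar above tip height. I move slowly in along the prongs.

>>> apply_moves(steps=[[[0.005,0.012,0],[0,0,0],0],[[0,0.025,0],[0,0,0],0],[[0,0.038,0],[0,0,0],0],[[0,0.044,0],[0,0,0],0],[[0,0.044,0],[0,0,0],0],[[0,0.044,0],[0,0,0],0],[[0,0.044,0],[0,0,0],0],[[0,0.044,0],[0,0,0],0]])

```text
clock: 15.25
eef_pos: [0.5559, 0.2429, 0.2801]
tool_rot: [0.793, 0.609, -0.0, -0.0]
ft_force: [0.5, -0.7, -4.4]
grip_width: 0.0133
grasp_force: 58.7
```

>>> apply_moves(steps=[[[0,0.044,0],[0,0,0],0],[[0,0.044,0],[0,0,0],0],[[0,0.044,0],[0,0,0],0],[[0,0.044,0],[0,0,0],0],[[0,0.044,0],[0,0,0],0],[[0,0.036,0],[0,0,0],0],[[0,0.018,0],[0,0,0],0],[[0,0.008,0],[0,0,0],0]])

```text
clock: 15.92
eef_pos: [0.61, 0.2284, 0.28]
tool_rot: [0.793, 0.609, -0.0, -0.0]
ft_force: [0.3, -1.1, -5.5]
grip_width: 0.0138
grasp_force: 58.7
```

>>> apply_moves(steps=[[[0,0,0],[0,0,0],0],[[0,0,0.015],[0,0,0],0],[[0,0,0.03],[0,0,0],0],[[0,0,0.03],[0,0,0],0],[[0,0,0.03],[0,0,0],0],[[0,0,0.02],[0,0,0],0],[[0,0,0.01],[0,0,0],0],[[0,0,0],[0,0,0],0]])

```text
clock: 16.58
eef_pos: [0.6088, 0.2287, 0.2523]
tool_rot: [0.793, 0.609, -0.001, -0.0]
ft_force: [-0.1, -0.9, -5.5]
grip_width: 0.0138
grasp_force: 58.7
```

```bash
python3 -c "
from h import *
pail([.609,.228],zlo=.1)
to([.609,.228,.240])
im,_=camera('side'); im=im[100:300,150:350]; cv2.imwrite('pics/s5.png',cv2.resize(im[...,::-1],None,fx=3,fy=3,interpolation=2))"
```

```text
side rim n 243 ctr [0.602 0.236 0.147] z at c 0.1466 tilt deg 0.1 [-0.001 -0.002]
t16.63 pos [0.6091 0.2287 0.2529] q [ 0.36  0.55  0.49  1.5  -0.    2.19] F [ 0.27 -0.58 -4.87] T [ 0.01  0.03 -0.02] w 0.0136 gf 58.7
 x [ 0.258  0.966 -0.001] y [ 0.966 -0.258 -0.001] z [-0.001 -0.    -1.   ]
 frac [-0.003  0.001  0.065] len 0.012966878732392426
```

View pics/s5.png

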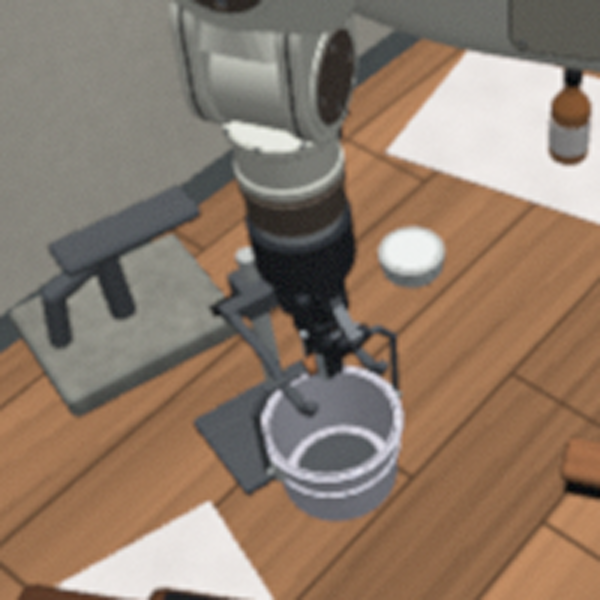

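Both prongs are between the legs and their tips are in front of the bar. I lower gently and watch the force for contact.

>>> apply_moves(steps=[[[0,0,0.01],[0,0,0],0],[[0,0,0.01],[0,0,0],0],[[0,0,0.01],[0,0,0],0],[[0,0,0.01],[0,0,0],0],[[0,0,0.005],[0,0,0],0],[[0,0,0],[0,0,0],0],[[0,0,0],[0,0,0],0],[[0,0,0],[0,0,0],0]])

```text
clock: 17.35
eef_pos: [0.6094, 0.2288, 0.2445]
tool_rot: [0.793, 0.609, 0.0, -0.0]
ft_force: [0.0, -0.9, -4.6]
grip_width: 0.0142
grasp_force: 58.7
```

>>> apply_moves(steps=[[[0,0,0.005],[0,0,0],0],[[0,0,0],[0,0,0],0],[[0,0,0.005],[0,0,0],0],[[0,0,0],[0,0,0],0],[[0,0,0],[0,0,0],0],[[0,0,0],[0,0,0],0],[[0,0,0],[0,0,0],0],[[0,0,0],[0,0,0],0]])

```text
clock: 18.02
eef_pos: [0.6093, 0.2287, 0.2424]
tool_rot: [0.793, 0.609, 0.0, 0.0]
ft_force: [-0.5, -0.1, -4.8]
grip_width: 0.0138
grasp_force: 58.7
```

>>> apply_moves(steps=[[[0,0,0.005],[0,0,0],0],[[0,0,0],[0,0,0],0],[[0,0,0.005],[0,0,0],0],[[0,0,0],[0,0,0],0],[[0,0,0],[0,0,0],0],[[0,0,0],[0,0,0],0],[[0,0,0],[0,0,0],0],[[0,0,0],[0,0,0],0]])

```text
clock: 18.68
eef_pos: [0.6093, 0.2288, 0.2404]
tool_rot: [0.793, 0.609, 0.0, 0.0]
ft_force: [0.5, 0.2, -5.6]
grip_width: 0.0136
grasp_force: 58.7
```

>>> apply_moves(steps=[[[0,0,0.005],[0,0,0],0],[[0,0,0],[0,0,0],0],[[0,0,0.005],[0,0,0],0],[[0,0,0],[0,0,0],0],[[0,0,0],[0,0,0],0],[[0,0,0],[0,0,0],0],[[0,0,0],[0,0,0],0],[[0,0,0],[0,0,0],0]])

```text
clock: 19.35
eef_pos: [0.6094, 0.2288, 0.239]
tool_rot: [0.793, 0.609, 0.0, 0.0]
ft_force: [-1.4, -0.4, 0.6]
grip_width: 0.0138
grasp_force: 59.2
```

The force went from -5 N to about 0, so the hook now carries the weight. I open the fingers and check before withdrawing.

>>> apply_moves(steps=[[[0,0,0],[0,0,0],0.2],[[0,0,0],[0,0,0],0.3],[[0,0,0],[0,0,0],0.4],[[0,0,0],[0,0,0],0.5],[[0,0,0],[0,0,0],0.5],[[0,0,0],[0,0,0],0.5],[[0,0,0],[0,0,0],0.5],[[0,0,0],[0,0,0],0.5]])

```text
clock: 20.02
eef_pos: [0.6093, 0.2288, 0.2384]
tool_rot: [0.793, 0.609, 0.0, -0.0]
ft_force: [0.5, 0.6, 0.1]
grip_width: 0.0429
grasp_force: 0.0
```

```bash
python3 -c "
from h import *
st(); pail([.609,.228],zlo=.1)"
```

```text
t20.02 pos [0.6093 0.2288 0.2384] q [0.36 0.56 0.45 1.47 0.   2.19] F [0.5  0.63 0.06] T [ 0.01  0.01 -0.  ] w 0.0429 gf 0.0
 x [0.258 0.966 0.   ] y [ 0.966 -0.258  0.   ] z [ 0.  0. -1.]
side rim n 238 ctr [0.602 0.238 0.134] z at c 0.1336 tilt deg 1.9 [-0.03   0.013]
```

The pail is hanging free with its rim at 0.134 m. I withdraw straight up, then back towards the robot.

>>> apply_moves(steps=[[[0,0,-0.02],[0,0,0],0.5],[[0,0,-0.06],[0,0,0],0.5],[[0,0,-0.1],[0,0,0],0.5],[[0,0,-0.12],[0,0,0],0.5],[[0,0,-0.12],[0,0,0],0.5],[[0,0,-0.05],[0,0,0],0.5],[[0,0,0],[0,0,0],0.5],[[0,0,0],[0,0,0],0.5]])

```text
clock: 20.73
eef_pos: [0.6097, 0.2288, 0.333]
tool_rot: [0.793, 0.609, 0.001, 0.0]
ft_force: [0.1, 0.3, -0.0]
grip_width: 0.0424
grasp_force: 0.0
```

>>> apply_moves(steps=[[[0,-0.15,0],[0,0,0],0.5],[[0,-0.15,0],[0,0,0],0.5],[[0,-0.15,0],[0,0,0],0.5],[[0,-0.15,0],[0,0,0],0.5],[[0,-0.15,0],[0,0,0],0.5],[[0,-0.1,0],[0,0,0],0.5],[[0,0,0],[0,0,0],0.5],[[0,0,0],[0,0,0],0.5]])

```text
clock: 21.4
eef_pos: [0.4439, 0.2727, 0.3316]
tool_rot: [0.793, 0.61, -0.001, 0.0]
ft_force: [-0.2, 0.0, -0.3]
grip_width: 0.0427
grasp_force: 0.0
```

```bash
python3 -c "
from h import *
st(); pail([.609,.228],zlo=.1)
im,_=camera('side'); im=im[100:300,150:350]; cv2.imwrite('pics/s6.png',cv2.resize(im[...,::-1],None,fx=3,fy=3,interpolation=2))"
```

```text
t21.40 pos [0.4439 0.2727 0.3316] q [ 0.55  0.27  0.25  1.56 -0.    2.38] F [-0.19  0.03 -0.27] T [-0.   -0.01  0.01] w 0.0427 gf 0.0
 x [ 0.257  0.966 -0.001] y [ 0.966 -0.257 -0.001] z [-0.001 -0.001 -1.   ]
side rim n 275 ctr [0.603 0.235 0.134] z at c 0.1334 tilt deg 3.6 [-0.061  0.012]
```

View pics/s6.png

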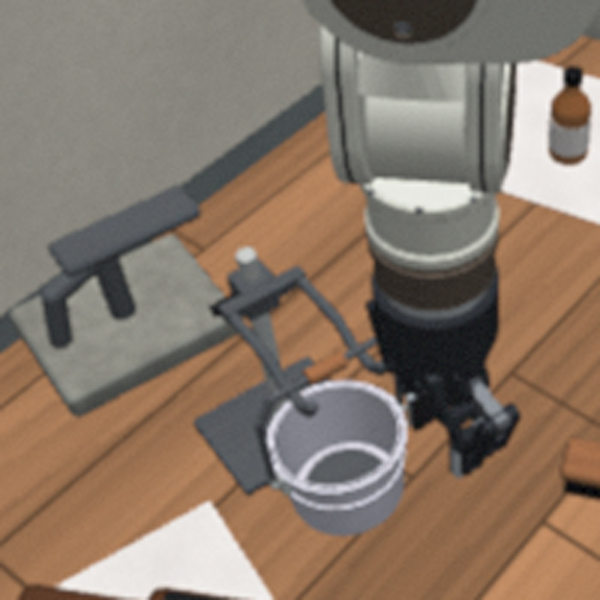

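The bar lies across both prongs with the grip between them at (325,368), and the gripper is clear. I let the slight sway settle, then hand in.

>>> apply_moves(steps=[[[0,0,0],[0,0,0],0.5],[[0,0,0],[0,0,0],0.5],[[0,0,0],[0,0,0],0.5],[[0,0,0],[0,0,0],0.5],[[0,0,0],[0,0,0],0.5],[[0,0,0],[0,0,0],0.5],[[0,0,0],[0,0,0],0.5],[[0,0,0],[0,0,0],0.5]])

```text
clock: 22.17
eef_pos: [0.4451, 0.2727, 0.3324]
tool_rot: [0.793, 0.609, 0.0, -0.0]
ft_force: [0.1, -0.6, -0.2]
grip_width: 0.0428
grasp_force: 0.0
```

>>> apply_moves(steps=[[[0,0,0],[0,0,0],0.5],[[0,0,0],[0,0,0],0.5],[[0,0,0],[0,0,0],0.5],[[0,0,0],[0,0,0],0.5],[[0,0,0],[0,0,0],0.5],[[0,0,0],[0,0,0],0.5],[[0,0,0],[0,0,0],0.5],[[0,0,0],[0,0,0],0.5]])

```text
clock: 22.83
eef_pos: [0.4451, 0.2727, 0.3324]
tool_rot: [0.793, 0.609, 0.0, -0.0]
ft_force: [0.2, -0.9, 0.3]
grip_width: 0.0431
grasp_force: 0.0
```

```bash
python3 -c "
from h import *
for _ in range(3): pail([.603,.235],zlo=.1)
"
```

```text
side rim n 264 ctr [0.604 0.234 0.134] z at c 0.1338 tilt deg 2.6 [-0.045  0.01 ]
side rim n 266 ctr [0.604 0.235 0.134] z at c 0.1337 tilt deg 2.6 [-0.044  0.011]
side rim n 266 ctr [0.604 0.234 0.134] z at c 0.1337 tilt deg 2.6 [-0.043  0.016]
```

```bash
python3 -c "
from workcell import bot
print(bot.job_done())"
```

```text
the job is handed in; nothing more can be done
None
```

The pail hangs on both prongs with the wooden grip between them, steady with about 2.6° of lean; the gripper is clear and the job was handed in at about 23 s (no verdict was returned).

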